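# Turn on the bench air at the knob under the riser shelf

### The arm

A 6-joint arm with a two-finger parallel gripper is mounted at the origin on the work surface. World frame = base frame: x ahead of the robot, y to its left, z up, the work surface at z = 0. Lengths are in mm, angles in rad, forces in N, time in s.
With the tool pointing down it reaches from about 250 to 800 mm from the base axis. Payload 3.9 kg.
Tool frame: the origin (TCP) lies midway between the tips of the shut fingers; the grasp point (between the pads) lies 19 mm behind it; z points along the fingers, y is the direction in which the jaws open and shut (so a half turn about z gives the same grasp; the last joint's range is limited). The gripper opens to 85 mm and grips with 20 to 120 N. Pads are 22 mm wide; open, the fingers measure 114 mm over their backs; the gripper's body (76 mm by 85 mm) begins 54 mm behind the grasp point. The pads swing forward as they close: fully open they stand 13 mm farther back than shut.
Start: joints at [1.235, 0.26, -0.138, 1.173, 0, 1.571], TCP at [172.995, 495.669, 205.804] pointing down, gripper open.
Joint ranges: [-2.78, 2.78], [-0.83, 1.72], [-1.28, 1.37], [-1.9, 2.12], [-1.57, 1.48], [-3.14, 3.14]. Speed limits (rad/s): [2.57, 2.57, 3.14, 3.14, 3.14, 3.14].

### API

Orientations are given as a unit quaternion [x, y, z, w].
In Python, from plant import env gives the robot as it stands. The module is installed in compiled form; this text tells all that it offers. Calls block until the motion is done:
- env.goto(position, orientation): joint-space move of the TCP to a pose.
- env.servo_line(position, rotation=None, rate=150): straight line of the TCP; rotation=None keeps the orientation; rate is the mean speed in mm/s.
- env.move_joints(angles): joint-space move.
- env.release() and env.grab(effort=None): open the fingers fully, or close them until they stop; effort is the grip in N (None keeps the last).
- env.pause(seconds).
- env.inverse_kinematics(position, orientation): joint angles nearest the present ones, or None.
- env.get_obs(): the state.
- env.read_camera(name): name is "side" or "top" or "wrist"; returns the picture (400x640x3 uint8, red, green, blue); there is no depth.
- env.get_calibration(name): a dict with "fx", "fy", "cx", "cy" (pixels), "position" and "attitude" of the camera in the world. Camera axes: x right, y down, z forward; pixel columns grow to the right and rows downward; lengths in mm; the calibration is good to about 2 mm. A picture is of the moment at which its call begins: read the wrist's pose just before it. get_calibration takes no time and is no camera call; for the wrist camera it gives the pose at the moment of the call.
A pose or a line that the arm cannot do raises env.PlanningError and nothing moves.
- env.job_done(): hands the job in, once; it reports no verdict.
Trained networks look in the newest picture that a camera, given by its name, has taken for a name from the list of things; names that differ only in an ending like _2 or _b are one class to them, and where a whole thing is asked for, a point or a joint stands for the part that bears it (a point fixed in the world has none). Each returns a list of dicts, best first, with "conf" (0 to 1); they miss things now and then, are a little off and sometimes report something else, mostly with a low value. They report only what shows in the picture. A call takes as long as a camera call.
- env.find_in(thing, camera): "extent" ([left, top, right, bottom] in pixels, round what is visible of it).
- env.cut_out(thing, camera): "pixels" (400x640 bool, what is visible of it) and "extent" ([left, top, right, bottom] in pixels, round what is visible of it).
The state is a dict: "time_s": time; "joint_positions": joint angles; "dq": joint speeds; "tau": joint torques, N m; "tool_pos": TCP position; "ee_rot": TCP orientation; "force": force on the tool from outside, world axes, zero at the start; "wrist_torque": the same for the moment, N m; "grip_width": finger opening in mm.
Only numpy, scipy, OpenCV 4.12 (cv2) and the standard library are available. Lean on these libraries where they do the work, as an engineer would, in place of code of your own. Each camera call takes 0.05 s, during which the arm holds its last target.

### The job

Turn on the bench's compressed air. Three valve knobs are mounted underneath the front edge of the riser shelf; take the one whose long lever ends in an upright round grip, swing it until the lever points straight out from the shelf, square to the front edge, and let go. Leave the other two knobs (the short flat paddle and the plain round knob) as they are.

Things in the scene. Friction and masses are not known exactly. Their poses are not given: they have to be found in the camera images.
- air_knob (a joint): Angle (rad) of the knob to turn, about its vertical axis: 0 = lever straight out from the shelf, square to its front edge (on); positive = counter-clockwise seen from above. Starts shut, at -1.0 to -0.6; stops at -1.3 and 1.0. Friction 0.15 N m, no spring: stays where left. Black round knob, 68 mm across, its axis 15 mm behind the shelf's front edge; flat steel lever 98 to 110 mm above the bench.
- air_grip (a point): Point to hold on that lever's upright grip: a black round bar, 18 mm diameter, fixed to the lever's end, in front of the shelf edge. Free to hold from 110 to 170 mm above the bench; this point is on its centre line, 20 mm below its top. z is up, x points along the lever away from the knob's axis, which lies 100 mm from here along -x. Nothing else stands as high within 25 mm of the bar.
- paddle_tip (a point): Bystander, leave as it is: end of the short flat steel paddle, 26 mm wide, 8 mm thick, no upright grip, 80 mm from its knob's axis, 106 mm above the bench. All three knobs hang under the front edge of the wooden riser shelf, 180 mm apart, in any order. Shelf: 660 mm wide, 200 mm deep, board 18 mm thick, top 160 mm above the bench, front towards the robot.
- plain_mark (a point): Bystander, leave as it is: steel mark on the rim of the plain round black knob (68 mm across, no lever) under the same shelf edge, 34 mm from its axis, 106 mm above the bench.

How it is judged:
By the outcome, as a careful person would: the job done as asked, in the order asked, and still so for the second after the job is handed in, with the robot touching nothing.
It also fails if it takes over 29 s, if anything falls off the work surface, if the arm or the gripper's body presses on something with over 40 N, if the wrist force passes 120 N, or if a joint passes its speed limit or range.

## Working session

There is one attempt and no reset: what is moved stays moved. The work goes in short steps, each a Python script; the robot and the scene stay as the last script left them, time stands still between calls to the robot, and variables do not carry over. Pictures are saved under pics/ and viewed, and the job is handed in when it is done.

```bash
mkdir -p pics; python3 - <<'E'
from plant import env
import cv2
o=env.get_obs();print(o['time_s'],o['tool_pos'],o['ee_rot'],o['grip_width'])
for c in ['top','side','wrist']:
    im=env.read_camera(c);cv2.imwrite(f'pics/a_{c}.png',im[:,:,::-1]);print(c,env.get_calibration(c))
    for t in ['air_grip','air_knob','paddle_tip','plain_mark']:
        print(t,[(r['extent'],round(r['conf'],2)) for r in env.find_in(t,c)][:3])
E
```

```text
0.0 [172.7611501  494.97873889 204.93388729] [ 1.67126472e-01  9.85934956e-01 -9.87392291e-04 -1.73121198e-04] 85.3885052572935
top {'fx': 506.48979317791736, 'fy': 506.48979317791736, 'cx': 308.16557837708825, 'cy': 194.1067274984369, 'position': array([ 538.38457348,   22.26745138, 1038.85141723]), 'attitude': array([ 0.71058114, -0.70310323,  0.01993646, -0.01796736])}
air_grip [([294.1, 178.3, 360.0, 217.1], 0.61)]
air_knob [([298.5, 176.9, 358.6, 215.3], 0.74)]
paddle_tip [([413.3, 191.2, 458.0, 226.6], 0.85)]
plain_mark [([227.0, 162.6, 261.5, 178.6], 0.69)]
side {'fx': 479.0473987776788, 'fy': 479.0473987776788, 'cx': 327.01313723791037, 'cy': 205.37192430206645, 'position': array([226.19504261, 532.6189644 , 723.77970695]), 'attitude': array([-0.28771333,  0.85899811, -0.40288267,  0.13049463])}
air_grip [([320.4, 206.9, 354.8, 261.5], 0.57)]
air_knob [([319.9, 205.1, 354.3, 261.3], 0.87)]
paddle_tip [([378.0, 168.2, 419.3, 201.8], 0.91)]
plain_mark [([244.1, 252.9, 286.7, 285.6], 0.96), ([318.6, 206.8, 353.9, 260.1], 0.66)]
wrist {'fx': 344.24759265636754, 'fy': 344.24759265636754, 'cx': 321.80215772789603, 'cy': 199.6742919313461, 'position': array([103.12593849, 519.9620442 , 375.16558473]), 'attitude': array([0.80682819, 0.57270543, 0.08425155, 0.11806116])}
air_grip []
air_knob []
paddle_tip []
plain_mark []
```

View pics/a_top.png

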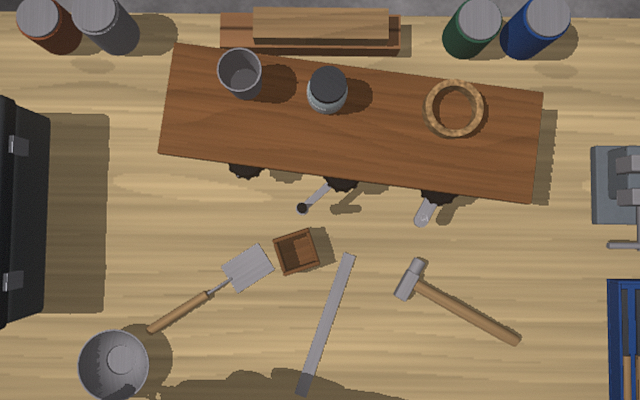

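View pics/a_side.png

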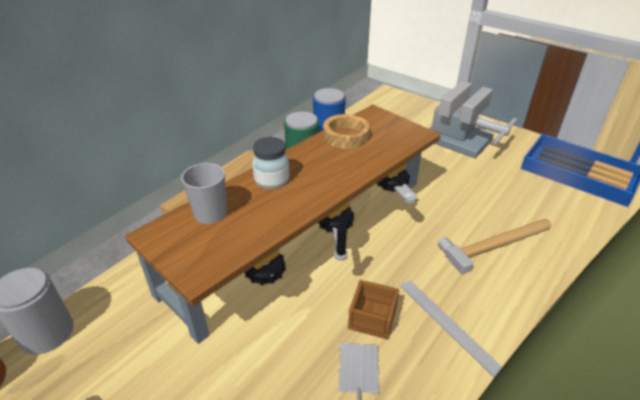

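```bash
python3 - <<'E'
import cv2
a=cv2.imread('pics/a_top.png')[150:240,210:470];cv2.imwrite('pics/a_topz.png',cv2.resize(a,None,fx=3,fy=3,interpolation=2))
a=cv2.imread('pics/a_side.png')[150:300,230:430];cv2.imwrite('pics/a_sidez.png',cv2.resize(a,None,fx=4,fy=4,interpolation=2))
E
```

```text
(no output)
```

View pics/a_topz.png

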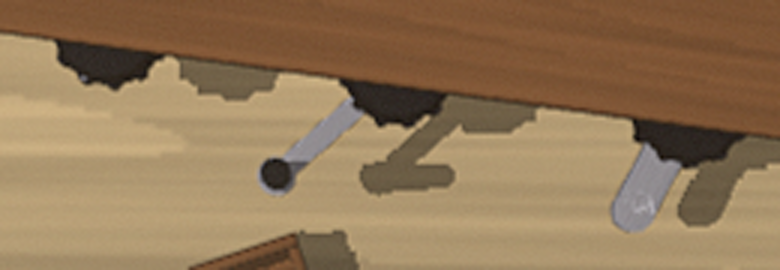

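View pics/a_sidez.png

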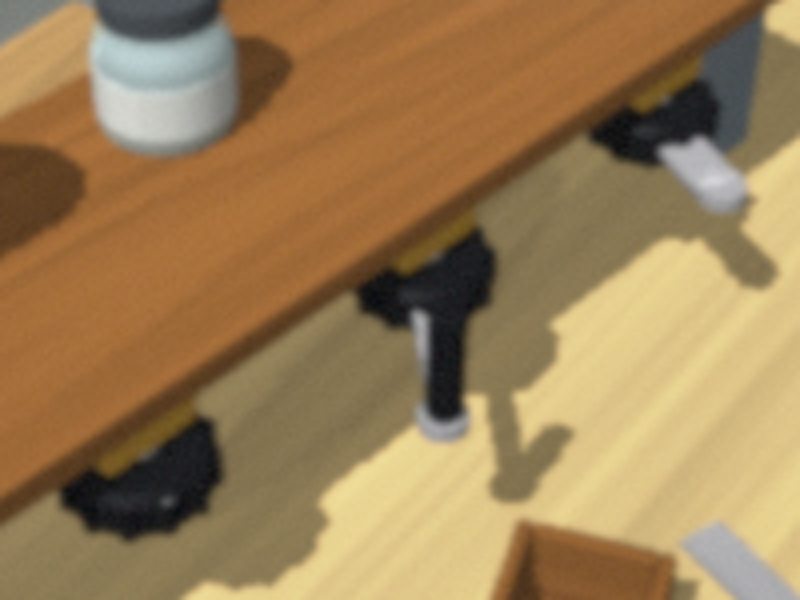

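The top picture shows the air lever in the middle, with its grip's top at about (302, 208). The shelf's front edge runs from (158, 153) to (531, 204). The plain knob is to its left at (245, 170) and the paddle to its right at (425, 215). The wooden box at (296, 252) is close to the grip.

```bash
cat > h.py <<'E'
import numpy as np, cv2
from scipy.spatial.transform import Rotation as R
def bp(c,uv,z):
    uv=np.atleast_2d(uv).astype(float)
    d=np.c_[(uv[:,0]-c['cx'])/c['fx'],(uv[:,1]-c['cy'])/c['fy'],np.ones(len(uv))]
    d=R.from_quat(c['attitude']).apply(d); p=np.array(c['position'])
    return p+d*((z-p[2])/d[:,2])[:,None]
def pj(c,P):
    q=R.from_quat(c['attitude']).inv().apply(np.atleast_2d(P)-c['position'])
    return np.c_[q[:,0]/q[:,2]*c['fx']+c['cx'],q[:,1]/q[:,2]*c['fy']+c['cy']]
def edge(im,lo=(158,153),hi=(531,204)):
    g=im.astype(float)[:,:,1]; pts=[]   # green: shelf vs bench
    for u in range(lo[0]+8,hi[0]-5):
        v0=lo[1]+(u-lo[0])*(hi[1]-lo[1])/(hi[0]-lo[0]); vs=np.arange(int(v0)-8,int(v0)+9)
        col=cv2.GaussianBlur(im,(3,3),0)[:,u,1].astype(float)
        gr=abs(np.gradient(col[vs])); k=int(gr.argmax())
        if gr[k]>15 and 0<k<len(vs)-1:
            a,b,c=gr[k-1:k+2]; pts.append((u,vs[k]+0.5*(a-c)/(a-2*b+c)))
    pts=np.array(pts,np.float32)
    l=cv2.fitLine(pts,cv2.DIST_HUBER,0,.01,.01).ravel()
    return l,len(pts)
E
python3 - <<'E'
from h import *
from plant import env
im=cv2.imread('pics/a_top.png')
c=env.get_calibration('top')
l,n=edge(im);print(l,n)
P=bp(c,[[l[2]-150*l[0],l[3]-150*l[1]],[l[2]+150*l[0],l[3]+150*l[1]]],160);print(P)
t=P[1]-P[0];t[2]=0;t/=np.linalg.norm(t)
out=np.array([t[1],-t[0],0]); out*=np.sign(-out[0]) 
print('out',out,'yaw',np.arctan2(out[1],out[0]))
G=bp(c,[[302,207.7]],170)[0];print('grip',G)
# corners
print(bp(c,[[158,153],[531,204],[543,92],[176,42]],160))
e=np.dot(P[0]-G,out); D=-e # distance of grip ahead of edge
print('ahead',D); ca=(D+15)/100; print('ca',ca)
phi=-np.arccos(ca)
d=R.from_euler('z',phi).apply(out);A=G-100*d;A[2]=104
print('phi',phi,'axis',A)
# other cues: shelf front-mid
tip=bp(c,[[425,215]],106);print('paddle',tip)
sc=env.get_calibration('side')
for nm,cc in(('top',c),('side',sc)): print(nm,pj(cc,[[*G[:2],170],[*G[:2],110],A,A+out*100]).round(1).tolist())
pr=env.inverse_kinematics
for nm in('top',): pass
E
```

```text
[9.9077797e-01 1.3549563e-01 3.4719464e+02 1.7954739e+02] 281
[[ 644.40659748  211.70361244  160.        ]
 [ 578.99916243 -306.26253733  160.        ]]
out [-0.99212111  0.12528251  0.        ] yaw 3.0159800786288273
grip [561.55851749  30.42260429 170.        ]
[[ 654.5427072   282.64869896  160.        ]
 [ 572.46701793 -367.42704565  160.        ]
 [ 769.83847915 -391.1476393   160.        ]
 [ 851.86530564  256.10910043  160.        ]]
ahead 59.48399006926745
ca 0.7448399006926745
phi -0.7305014592918209 axis [627.09626597 -45.10754547 104.        ]
paddle [[ 552.21842443 -195.63356625  106.        ]]
top [[302.0, 207.7], [302.3, 208.6], [343.5, 173.7], [336.3, 227.3]]
side [[343.6, 227.8], [342.6, 252.6], [337.6, 218.1], [377.2, 243.3]]
```

```bash
cat >> h.py <<'E'
OUT=np.array([-0.99212111,0.12528251,0.]); A=np.array([627.1,-45.1,0]); YO=np.arctan2(OUT[1],OUT[0])
PHI0=-0.7305
def ori(yaw):  # jaw direction yaw, tool down
    y=np.array([np.cos(yaw),np.sin(yaw),0]);z=np.array([0,0,-1.]);x=np.cross(y,z)
    return R.from_matrix(np.c_[x,y,z]).as_quat()
def grip(phi,z=131,r=100,A=A):
    return np.array([A[0]+r*np.cos(YO+phi),A[1]+r*np.sin(YO+phi),z])
E
python3 - <<'E'
from h import *
from plant import env
for flip in(0,np.pi):
    for k in (0,1):
        phi=PHI0*(1-k); yaw=YO-np.pi/2+k*(-PHI0)+flip
        for z in(240,131): 
            q=env.inverse_kinematics(grip(phi,z),ori(yaw));print(flip,k,z,None if q is None else np.round(q,2))
E
```

```text
0 0 240 [0.05 0.31 0.03 1.28 0.   0.18]
0 0 131 [ 0.05  0.36 -0.19  1.02  0.    0.18]
0 1 240 [-0.06  0.25 -0.06  1.26  0.   -0.67]
0 1 131 [-0.06  0.31 -0.27  0.99  0.   -0.67]
3.141592653589793 0 240 [ 0.05  0.31  0.03  1.28  0.   -2.96]
3.141592653589793 0 131 [ 0.05  0.36 -0.19  1.02  0.   -2.96]
3.141592653589793 1 240 [-0.06  0.25 -0.06  1.26  0.    2.48]
3.141592653589793 1 131 [-0.06  0.31 -0.27  0.99  0.    2.48]
```

```bash
python3 - <<'E'
from h import *
from plant import env
yaw=YO-np.pi/2
env.goto(grip(PHI0,250),ori(yaw))
o=env.get_obs();print(o['time_s'],o['tool_pos'],grip(PHI0))
c=env.get_calibration('wrist');im=env.read_camera('wrist');cv2.imwrite('pics/b_wrist.png',im[:,:,::-1])
print([(r['extent'],round(r['conf'],2)) for r in env.find_in('air_grip','wrist')])
g=grip(PHI0);print(pj(c,[[*g[:2],170],[*g[:2],110],[*A[:2],110],[*g[:2],131]]).round(1).tolist())
np.save('cw.npy',c,allow_pickle=True)
E
```

```text
2.925 [561.41162686  31.29213401 249.94917145] [561.56214162  30.43005441 131.        ]
[([218.2, 170.1, 334.5, 257.7], 0.75)]
[[320.3, 199.1], [320.5, 180.5], [252.8, 254.2], [320.5, 186.2]]
```

View pics/b_wrist.png

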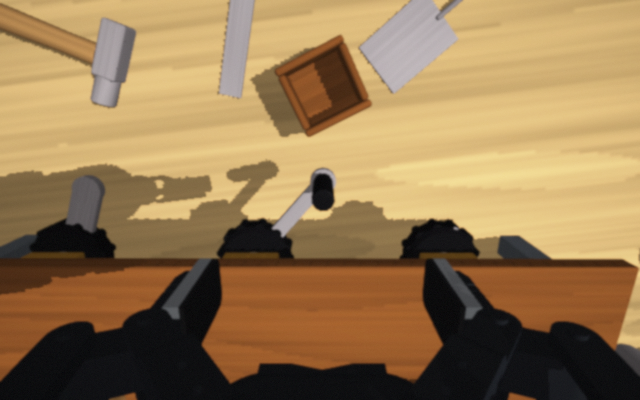

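The wrist picture shows the grip's top at (321, 199) and its foot at (322, 178). My estimate is within about 1–2 px of both, so I'm going down to grasp.

```bash
python3 - <<'E'
from h import *
from plant import env
yaw=YO-np.pi/2
env.servo_line(grip(PHI0,131),rate=100)
o=env.get_obs();print(o['time_s'],o['force'].round(1))
env.grab(30)
o=env.get_obs();print(o['time_s'],o['force'].round(1),o['grip_width'],o['tool_pos'])
c=env.read_camera('top');cv2.imwrite('pics/c_top.png',c[:,:,::-1])
c=env.read_camera('wrist');cv2.imwrite('pics/c_w.png',c[:,:,::-1])
a=np.hstack([cv2.imread('pics/c_top.png')[100:300,200:500],cv2.imread('pics/c_w.png')[100:300,170:470]])
cv2.imwrite('pics/c.png',a)
E
```

```text
4.3667 [-0.3 -0.2  0.9]
4.9917 [-1.1  3.   2.4] 16.191296539040675 [561.35999488  31.05403563 131.18394081]
```

View pics/c.png

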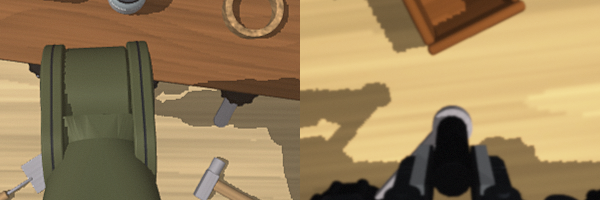

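The wrist view shows the bar held between both pads at about (453, 140) in the right half, and the width reads about 16 mm. Next is the swing along the arc, turning the tool with the lever.

```bash
python3 - <<'E'
from h import *
from plant import env
N=8
for i in range(1,N+1):
    phi=PHI0*(1-i/N)
    env.servo_line(grip(phi),ori(YO-np.pi/2+phi-PHI0),rate=60)
    o=env.get_obs();print(o['time_s'],o['force'].round(1),o['wrist_torque'].round(2),o['tool_pos'].round(1),round(o['grip_width'],1))
E
```

```text
5.3917 [-3.1  0.4  4.3] [0.28 0.6  0.08] [554.5  24.  131.2] 16.4
5.6917 [-1.9  1.3  5. ] [0.17 0.47 0.1 ] [548.9  17.  131.1] 16.4
5.9917 [-1.6 -0.3  3.5] [-0.07  0.37  0.02] [543.9   9.6 131.1] 16.3
6.2917 [-0.8 -0.5  4. ] [-0.22  0.15  0.  ] [539.6   1.7 131.1] 16.8
6.5917 [ 0.9 -2.1  2.5] [-0.33 -0.19  0.02] [535.9  -6.5 131.2] 16.3
6.8917 [ 4.1 -2.7  2.1] [-0.47 -0.61 -0.06] [533.1 -15.1 131.2] 16.5
7.1917 [ 4.4 -2.6  1. ] [-0.52 -0.95 -0.  ] [531.  -23.8 131.2] 16.6
7.4917 [ 5.  -2.2  0.1] [-0.45 -0.98 -0.1 ] [529.7 -32.7 131.2] 16.1
```

```bash
python3 - <<'E'
from h import *
from plant import env
env.release(); p=grip(0)
o=env.get_obs();print(o['force'].round(1),o['grip_width'])
env.servo_line(grip(0,260),rate=150)
c=env.get_calibration('wrist');im=env.read_camera('wrist');cv2.imwrite('pics/d_w.png',im[:,:,::-1]);np.save('cw.npy',c)
q=env.get_obs()['joint_positions'];q=np.array(q);q[0]+=0.85;q[1]-=.3
env.move_joints(q)
im=env.read_camera('top');cv2.imwrite('pics/d_top.png',im[:,:,::-1])
im=env.read_camera('side');cv2.imwrite('pics/d_side.png',im[:,:,::-1])
print(env.get_obs()['time_s'],env.get_obs()['tool_pos'])
a=cv2.imread('pics/d_top.png')[150:240,210:470];cv2.imwrite('pics/d_topz.png',cv2.resize(a,None,fx=3,fy=3,interpolation=2))
E
```

```text
[-0.3 -0.1 -0.4] 85.27693429284221
10.9583 [347.88656945 348.80566794 412.43331776]
```

View pics/d_topz.png

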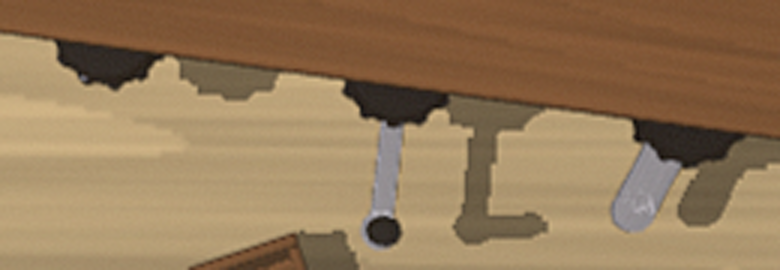

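View pics/d_w.png

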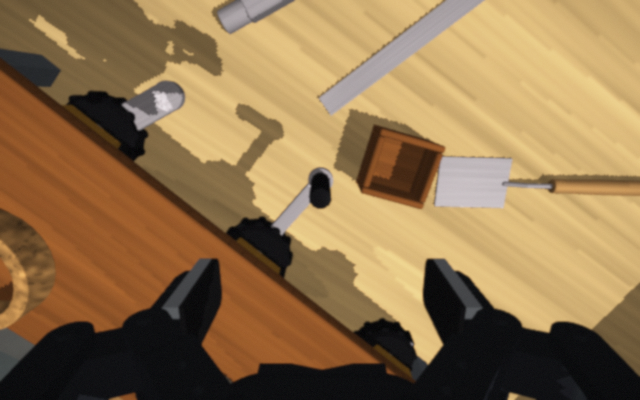

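The top picture shows the lever at (341, 192), pointing almost straight out, with the grip's top at (337, 227). I'll measure its angle against the edge.

```bash
python3 - <<'E'
from h import *
from plant import env
c=env.get_calibration('top')
for f,uv in(('a',(302,207.7)),('d',(337.3,227.1))):
    im=cv2.imread(f'pics/{f}_top.png'); l,n=edge(im)
    hs=cv2.cvtColor(im,cv2.COLOR_BGR2HSV); 
    b=im.astype(int); m=((b[:,:,0]-b[:,:,2])>-5)&(b[:,:,1]>110)
    k=np.zeros_like(m);k[185:235,290:365]=1; k[:, :]&=True
    blob=m&k; ys,xs=np.nonzero(blob)
    G=bp(c,[uv],170)[0]
    P=bp(c,np.c_[xs,ys],110); 
    r=np.linalg.norm((P-G)[:,:2],axis=1); s=(r>16)&(r<70)
    L=cv2.fitLine(P[s][:,:2].astype(np.float32),cv2.DIST_HUBER,0,.01,.01).ravel()
    d=np.array([L[0],L[1]]); d*=np.sign(d@OUT[:2])
    e=bp(c,[[l[2]-150*l[0],l[3]-150*l[1]],[l[2]+150*l[0],l[3]+150*l[1]]],160);t=e[1]-e[0]
    o=np.array([t[1],-t[0]]);o/=np.linalg.norm(o);o*=np.sign(-o[0])
    print(f,s.sum(),'strip angle',np.arctan2(o[0]*d[1]-o[1]*d[0],o@d),'G',G,'ahead+15',(G-e[0])[:2]@o+15)
    for Ax in([627.1,-45.1],[628.4,-44.3]):
        v=G[:2]-Ax;print('  via axis',np.arctan2(o[0]*v[1]-o[1]*v[0],o@v),np.linalg.norm(v))
G1=bp(c,[(302,207.7)],170)[0];G2=bp(c,[(337.3,227.1)],170)[0];print(np.linalg.norm(G1-G2))
E
```

```text
a 160 strip angle -0.7605809766619921 G [561.55851749  30.42260429 170.        ] ahead+15 74.48399006926745
  via axis -0.7304238022872105 99.99674839161693
  via axis -0.7153999392304271 100.25592938355186
d 175 strip angle 0.03252680865958101 G [528.98274543 -30.38412764 170.        ] ahead+15 99.17950675767777
  via axis -0.022774958646703976 99.21467907563965
  via axis -0.012972965055477638 100.38646328160222
68.98289333769694
```

```bash
python3 - <<'E'
import cv2
for f,n,(x,y) in(('d_w','e1',(225,160)),('b_wrist','e2',(225,160)),('d_top','e3',(300,170))):
    w,h=(110,120) if n!='e3' else (75,70)
    a=cv2.imread(f'pics/{f}.png')[y:y+h,x:x+w];k=5
    cv2.imwrite(f'pics/{n}.png',cv2.resize(a,None,fx=k,fy=k,interpolation=cv2.INTER_CUBIC))
E
```

```text
(no output)
```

View pics/e1.png

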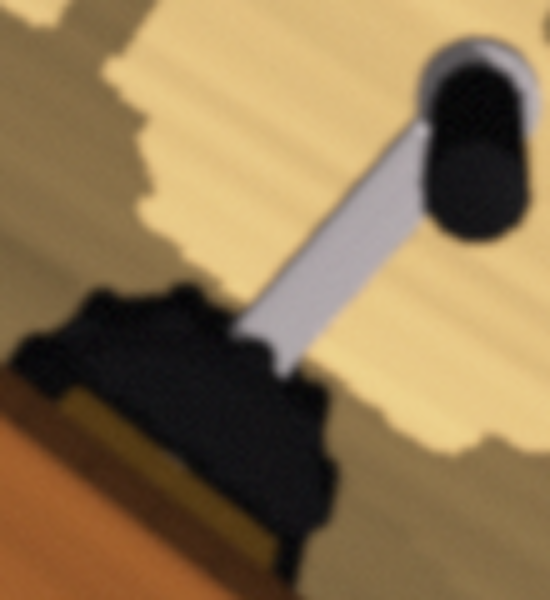

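View pics/e3.png

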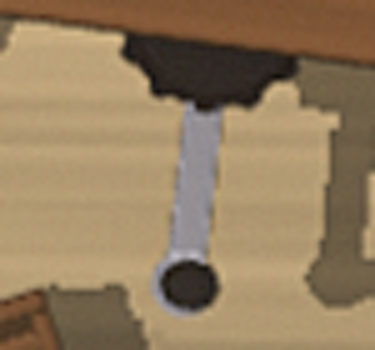

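```bash
python3 - <<'E'
from h import *
from plant import env
cw=np.load('cw.npy',allow_pickle=True).item(); ct=env.get_calibration('top')
def ang(c,a,b,off,z=110):
    P=bp(c,np.array([a,b])/5+np.array(off)-0.4,z);d=(P[1]-P[0])[:2]
    return np.arctan2(OUT[0]*d[1]-OUT[1]*d[0],OUT[:2]@d),P.round(1).tolist()
print('w L',ang(cw,(235,325),(418,122),(225,160)));print('w R',ang(cw,(298,355),(420,227),(225,160)))
print('t L',ang(ct,(183,110),(172,245),(300,170)));print('t R',ang(ct,(221,110),(207,250),(300,170)))
print('w Gtop',bp(cw,[[225+477/5-.4,160+190/5-.4]],170)); print('w foot ctr',bp(cw,[[225+479/5-.4,160+88/5-.4]],110))
e=bp(cw,[[0,62],[390,361]],160);t=e[1]-e[0];print('edge w',e,np.arctan2(t[1],t[0]),YO-np.pi/2)
P=e[0][:2];print('edge offset', (np.array([528.98,-30.38])-P)@OUT[:2])
E
```

```text
w L (np.float64(0.004566276953453383), [[594.0, -45.6, 110.0], [539.2, -38.9, 110.0]])
w R (np.float64(-0.013747091440195288), [[592.2, -31.9, 110.0], [556.4, -26.9, 110.0]])
t L (np.float64(0.051987153688242), [[593.4, -31.5, 110.0], [543.8, -27.9, 110.0]])
t R (np.float64(0.032858303120735156), [[593.6, -45.5, 110.0], [542.1, -40.7, 110.0]])
w Gtop [[529.38205378 -31.78828097 170.        ]]
w foot ctr [[527.15508401 -33.13830333 110.        ]]
edge w [[ 579.35447184 -279.70992642  160.        ]
 [ 626.93425977  115.83521051  160.        ]] 1.451082366114474 1.445183747466348
edge offset 81.21425591318773
```

Every angle cue lies within about ±0.05 rad of square and they average close to zero. Before handing in, I'll check that the other two knobs haven't moved.

```bash
python3 - <<'E'
import cv2
from plant import env
a=cv2.imread('pics/a_top.png');b=cv2.imread('pics/d_top.png');d=cv2.absdiff(a,b).max(2)
print(d[155:185,220:270].max(),d[185:232,405:465].max(),d[225:280,270:320].max())
print(env.get_obs()['force'].round(1),env.get_obs()['time_s']);env.job_done()
E
```

```text
10 9 8
[-0.  -0.  -0.2] 10.9583
the job is handed in; nothing more can be done
```

The compressed-air lever now points straight out from the shelf, as closely as the cameras can show. I gripped its upright bar, swung it about 0.73 rad, let go, and moved the arm clear. I handed the job in at 11.0 s, well under the 29 s limit.

- **Lever angle:** the different measurements did not fully agree.
  - The wrist picture's lever edges gave -0.014 to +0.005 rad.
  - The grip position relative to the knob's axis gave -0.02 to -0.01 rad.
  - The lever edges in the top picture gave about +0.03 to +0.05 rad. I treated these as the noisiest cue, because that method's measured swing did not match the grip's travel.
  - The grip's travel between the two top pictures, added to the starting angle, suggested -0.06 to -0.03 rad.
- **Forces:** the wrist force readings I took stayed below about 7 N, and the wrist force read about zero after release.
- **Other knobs:** comparing the top pictures from before and after shows only image noise around the paddle, the plain knob and the nearby wooden box.

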